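# Re-pin the bench lens over the dish

### The arm

A 6-joint arm with a two-finger parallel gripper is mounted at the origin on a cart in front of the work surface, level with it; the furniture and walls round the work are solid. World frame = base frame: x ahead of the robot, y to its left, z up, the work surface at z = 0. Lengths are in mm, angles in rad, forces in N, time in s.
With the tool pointing down it reaches from about 400 to 925 mm from the base axis. Payload 12.5 kg.
Tool frame: the origin (TCP) lies on the mounting face of the last link; the fingertips stand 190 mm ahead of it and the grasp point (between the pads) lies 171 mm ahead of it (env.grasp_offset is the distance from the TCP to the grasp point, in mm); z points along the fingers, y is the direction in which the jaws open and shut (so a half turn about z gives the same grasp; the last joint's range is limited). The gripper opens to 95 mm and grips with 3 to 60 N. Pads are 20 mm wide; open, the fingers measure 119 mm over their backs; the gripper's body (75 mm by 180 mm) begins 59 mm behind the grasp point.
Start: joints at [1.089, 0.491, 1.559, -0, 1.092, -0.106], TCP at [229.362, 581.393, 404.761] pointing down, gripper open.
Joint ranges: [-3.1, 3.1], [-0.84, 2.19], [0.05, 2.79], [-1.13, 4.28], [0.06, 2.93], [-2.69, 2.69]. Speed limits (rad/s): [2.22, 2.22, 2.79, 3.14, 3.14, 3.14].

### API

Orientations are given as [roll, pitch, yaw] about the fixed x, y, z axes, in that order (R = Rz(yaw) Ry(pitch) Rx(roll)).
In Python, from cell import env, viewer gives the robot as it stands.
- The arm moves only by the tool play_rows, never from a script. Its argument "increments" is a list of rows, each an object of numbers: "dx", "dy", "dz": the shift along the tool's x, y, z in mm; "rx", "ry", "rz": the turn, a rotation vector about the tool's x, y, z in units of 6 degrees (1.0 is 6 degrees). A call has 1 to 8 rows; each row is the pose to reach, as a shift and turn from the pose measured when the call began, along the tool's axes at that moment; what a row does not reach only later rows make up. A row lasts 1/12 s, in which the tool goes at most 41.7 mm and 7.16 degrees, less where a joint would pass 70% of its speed; a pose out of reach is approached as far as the arm can. A call with a gripper value outside its range is refused whole. "fingers" is the opening, from 0 (shut) to 1 (fully open), set as the call begins (left out, the last holds). The fingers move at their own pace and stop on an object; the grip force is fixed at half the most. Time passes only in rows, so rows that repeat a pose let the fingers close. It gives the time, the measured TCP pose, the force and the opening at its end, in the units of the state.
- env.state(): the state, without advancing time (a new reading comes with each control period).
- viewer.read_camera(name): name is "side" or "top"; returns a dict with "image" (480x640x3 uint8, red, green, blue), "fx", "fy", "cx", "cy" (pixels), "rvec" (rotation vector, rad) and "tvec" (3), from world to camera coordinates, as OpenCV has them. Camera axes: x right, y down, z forward; pixel columns grow to the right and rows downward; lengths in mm; the calibration is good to about 2 mm. A picture is of the moment at which its call begins. There is no depth.
- env.job_done(): hands the job in, once; it reports no verdict.
The state is a dict: "t": time; "joints": joint angles; "qvel": joint speeds; "tau": joint torques, N m; "eef_pos": TCP position; "tcp_rot": TCP orientation; "ft_force": force on the tool from outside, world axes, zero at the start; "moment": the same for the moment, N m; "opening": opening from 0.0 (shut) to 1.0 (fully open).
Only numpy, scipy, OpenCV 4.12 (cv2) and the standard library are available. Lean on these libraries where they do the work, as an engineer would, in place of code of your own. Each camera call takes 0.05 s, during which the arm holds its last target.

### The job

The bench lens is pinned at its park position. Pull its ball-detent pin up until it is free of the stand, swing the arm round until the lens is over the petri dish, and push the pin fully home there through the arm and the drilled bridge, so that its knob sits down on the arm and the balls lock below. Find the hole by feel and do not force the pin; leave the dish and the tally counter where they are.

Things in the scene. Friction and masses are not known exactly. Their poses are not given: they have to be found in the camera images.
- lens_stand: Bench lens stand, fixed: round grey foot 224 mm across, 18 mm high, with a column in its middle. Origin on the pivot axis at table height, z up. Three equal steel bridges stand on the foot, each a drilled plate 36 x 42 x 12 mm on two cheeks, upper face at z = 87 mm, with one vertical 13.8 mm hole at 75 mm from the pivot. The middle (park) hole lies exactly along the stand's -x (swing_arm = 0).
- scribe_right (a point): Point at a side bridge's upper face, 75 mm from the pivot, above the line scribed on the foot at swing_arm = +0.87 rad (the stand's -y side). The bridge was bolted down by eye: its hole lies 0.035 to 0.1 rad (2.6 to 7.5 mm along the circle) to one side or the other of this point, and nothing reports where. It does not move in use.
- scribe_left (a point): The same point for the other side bridge, at swing_arm = -0.87 rad (the stand's +y side). Its hole too lies 0.035 to 0.1 rad (2.6 to 7.5 mm) to one side or the other of this point.
- swing_arm (a joint): Flat aluminium arm, 34 mm wide, 10 mm thick, turning level on the stand's pivot (rad, -1.15 to 1.15). 0: parked, along the stand's -x; grows anticlockwise seen from above. Upper face 100 mm, under side 90 mm above the table, 3 mm clear of the bridges. Bearing friction (0.15 N m, about 2 N at the pin) holds it where it is left. The pivot nut stands 8 mm above it.
- pin_hole (a point): Centre of the arm's 13.8 mm pin hole at the arm's upper face, 75 mm from the pivot.
- lens_centre (a point): Centre of the round hand lens clamped in the end of the arm, 220 mm from the pivot and 95 mm above the table.
- detent_pin: Loose steel pin, 0.11 to 0.18 kg, upright through the arm and the park bridge. Origin on its axis at the under side of the knob's flange (100 mm above the table when home), z up towards the knob. Flange 27 mm across, 4 mm thick; above it a dark ribbed knob 25 mm across up to 38 mm, with a small button that does nothing. Shank 12 mm across, 37 mm long. Pushed with over about 25 N it counts as forced.
- pin_tip (a point): Centre of the pin's lower end, 37 mm below its origin, with a 2 mm bevel round it; 63 mm above the table when home. With the pin lifted 25 mm the tip is 1 mm above the bridges but still inside the arm's hole, so that pin and arm swing together. The pin may also be taken right out.
- pin_balls (a point): Point on the pin's axis 30 mm below its origin, at the two sprung balls, which stand out 2.6 mm each. When home they lock under the bridge with 2 mm of play. A pull of about 8 to 16 N overcomes them; inside a hole they only drag (a few N) and keep the half-lifted pin from dropping.
- petri_dish: Flat round petri dish with brown seeds, 93 mm across, 14 mm high, loose on the table below one of the two side positions of the lens, within 9 mm of the place that the scribed angle gives. It tells to which side to swing. Origin at the centre of its under side.
- tally_counter: Small grey hand tally counter, 67 x 52 x 29 mm, loose on the table below the other side position. Origin under its centre. Not to be moved.

How it is judged:
By the outcome, as a careful person would: the job done as asked, in the order asked, and still so for the second after the job is handed in, with the robot touching nothing.
It also fails if it takes over 72 s, if anything falls off the work surface, if the arm or the gripper's body presses on something with over 40 N, if the wrist force passes 120 N, or if a joint passes its speed limit or range.

## Working session

There is one attempt and no reset: what is moved stays moved. The work goes in short steps, Python scripts to look and compute and a tool call to move; the robot and the scene stay as the last step left them, time stands still between calls to the robot, and variables do not carry over. Pictures are saved under pics/ and viewed, and the job is handed in when it is done.

Besides the shell and the picture viewer there is one more tool, called as a command line: name --argument value ..., lists and objects as JSON in quotes. play_rows: Moves the arm, as the interface text tells. Its arguments: {"type":"object","properties":{"increments":{"type":"array","items":{"type":"object","properties":{"dx":{"type":"number"},"dy":{"type":"number"},"dz":{"type":"number"},"rx":{"type":"number"},"ry":{"type":"number"},"rz":{"type":"number"}}}},"fingers":{"type":"number"}},"required":["increments"]}

```bash
ls; mkdir -p pics; python3 - <<'E'
from cell import env, viewer
import cv2
s=env.state();print(s, env.grasp_offset)
for n in("side","top"):
    c=viewer.read_camera(n);cv2.imwrite(f"pics/{n}0.png",c["image"][:,:,::-1]);print(n,c["fx"],c["fy"],c["cx"],c["cy"],c["rvec"],c["tvec"])
E
```

```text
pics
{'t': 0.0, 'joints': array([ 1.08941589e+00,  4.91525027e-01,  1.55946162e+00, -1.58317246e-05,
        1.09169016e+00, -1.05602769e-01]), 'qvel': array([-0.00034813,  0.00179814, -0.00012422, -0.00117419, -0.00142564,
        0.00015291]), 'tau': array([-1.91343832e-03, -6.12640071e+01, -2.58183235e+01,  6.92352327e-02,
        4.80918330e-02, -8.76712147e-05]), 'eef_pos': array([229.33395742, 581.35783626, 404.17889891]), 'tcp_rot': array([-3.14051306e+00, -1.00313391e-04,  2.76582224e+00]), 'ft_force': array([ 0.05564131, -0.12012268, -0.16450923]), 'moment': array([ 0.00333771, -0.04510292, -0.02644549]), 'opening': 0.9998626008829112} 171.3
side 579.5666143496214 579.5666143496214 327.8860784424038 247.47667041857505 [ 2.08544478 -0.50596688  0.29334095] [-443.11276142  196.52089162  793.36049686]
top 436.62221756183436 436.62221756183436 319.1897965864598 237.077896653124 [ 2.15079287 -2.18697104  0.1251693 ] [ -3.07771441 508.76607506 868.0247877 ]
```

View pics/side0.png

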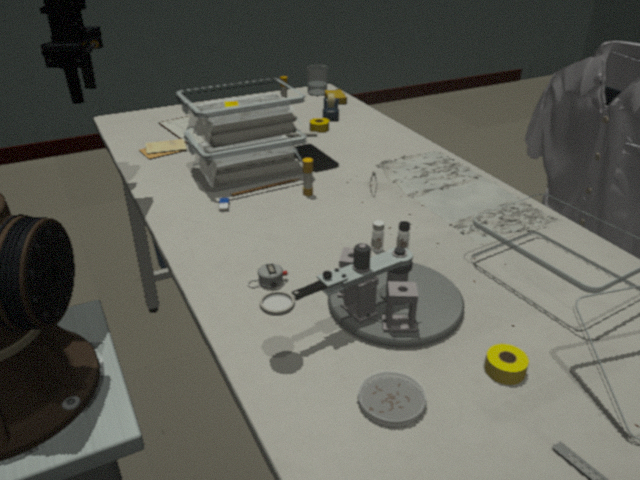

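View pics/top0.png

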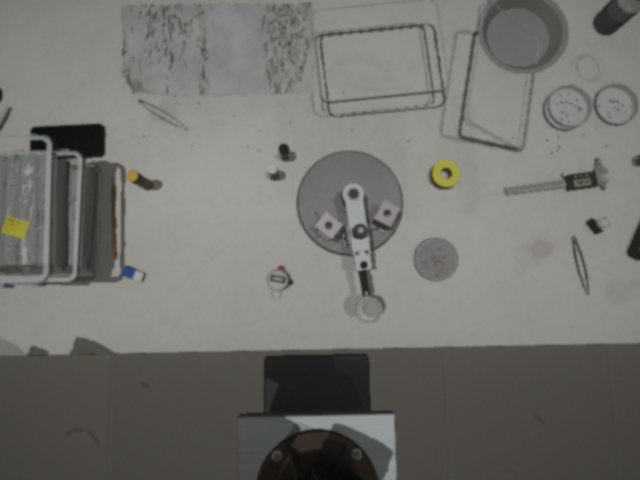

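The dish is at top (436,259), to the robot's right. The tally counter is at (280,281). The stand's centre is near (352,192) and the knob is at (360,231). I'll enlarge to read these more closely.

```bash
python3 - <<'E'
import cv2
a=cv2.imread("pics/top0.png")[140:330,260:470];cv2.imwrite("pics/top0c.png",cv2.resize(a,None,fx=3.15,fy=3.15,interpolation=cv2.INTER_CUBIC))
a=cv2.imread("pics/side0.png")[210:360,250:480];cv2.imwrite("pics/side0c.png",cv2.resize(a,None,fx=3.4,fy=3.4,interpolation=cv2.INTER_CUBIC))
E
```

```text
(no output)
```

View pics/top0c.png

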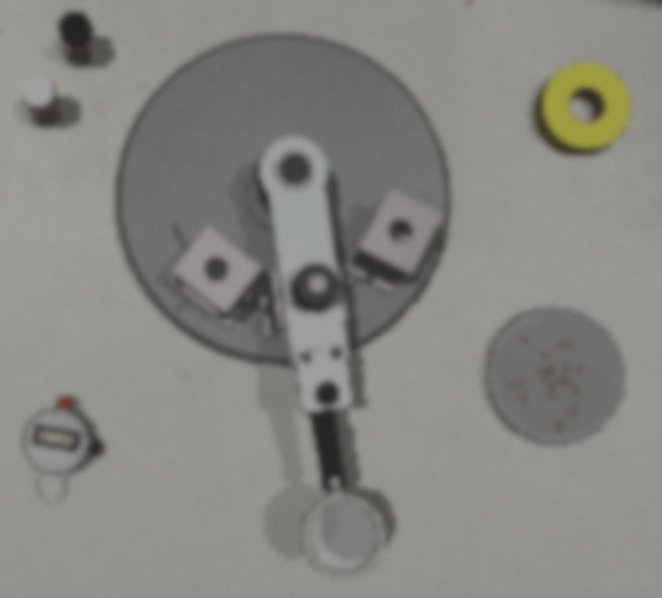

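View pics/side0c.png

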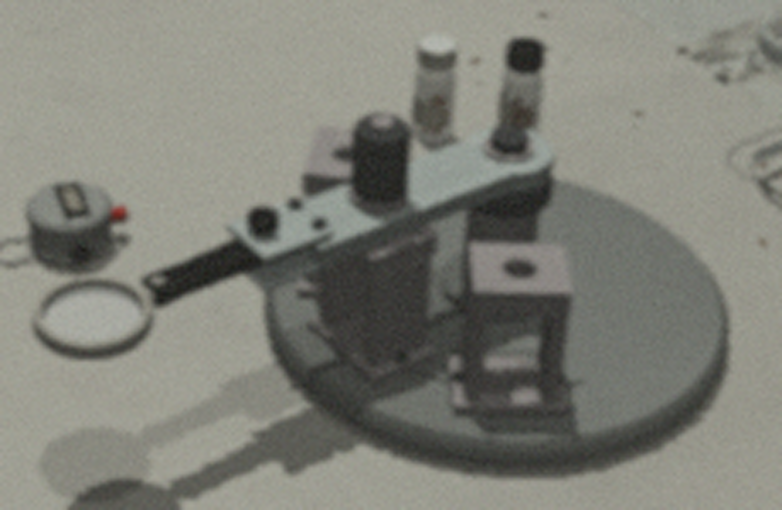

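```bash
cat > h.py <<'E'
from cell import env, viewer
import cv2, numpy as np
def cam(n): 
    c=viewer.read_camera(n); return c
K={}
CAL={"side":(579.5666,327.886,247.4767,[2.08544478,-.50596688,.29334095],[-443.11276142,196.52089162,793.36049686]),
"top":(436.6222,319.1898,237.0779,[2.15079287,-2.18697104,.1251693],[-3.07771441,508.76607506,868.0247877])}
def back(n,u,v,z):
    f,cx,cy,r,t=CAL[n];R=cv2.Rodrigues(np.array(r))[0];t=np.array(t)
    C=-R.T@t;d=R.T@np.array([(u-cx)/f,(v-cy)/f,1]);return C+d*(z-C[2])/d[2]
def proj(n,P):
    f,cx,cy,r,t=CAL[n];R=cv2.Rodrigues(np.array(r))[0];p=R@np.array(P)+t;return f*p[0]/p[2]+cx,f*p[1]/p[2]+cy
def crop(n,name,u0,v0,w,h,s):
    a=viewer.read_camera(n)["image"][:,:,::-1][v0:v0+h,u0:u0+w];cv2.imwrite(f"pics/{name}.png",cv2.resize(a,None,fx=s,fy=s,interpolation=cv2.INTER_CUBIC))
E
python3 - <<'E'
from h import *
T=lambda U,V,z:back("top",(U+.5)/3.15-.5+260,(V+.5)/3.15-.5+140,z)
S=lambda U,V,z:back("side",(U+.5)/3.4-.5+250,(V+.5)/3.4-.5+210,z)
pts={}
for n,f,a in [("holeR",T,(401,230,87)),("holeL",T,(217,269,87)),("pivot",T,(294,169,108)),("foot",T,(283,199,18)),("knob",T,(317,285,138)),("lens",T,(342,532,95)),("dish",T,(554,376,12)),
 ("holeR_s",S,(520,268,87)),("knob_s",S,(381,121,138)),("pivot_s",S,(511,135,108)),("lens_s",S,(93,317,95)),("tally",T,(58,440,29))]:
    pts[n]=f(*a);print(n,pts[n].round(1))
for s in ("","_s"):
    p=pts["pivot"+s]
    for n in("holeR","holeL","knob","lens"):
        if n+s in pts:
            d=(pts[n+s]-p)[:2];print(n+s,np.hypot(*d).round(1),np.arctan2(d[1],d[0]).round(3))
p=pts["pivot"];d=(pts["dish"]-p)[:2];print(np.hypot(*d),np.arctan2(d[1],d[0]))
E
```

```text
holeR [ 547.4 -142.5   87. ]
holeL [525.1 -29.5  87. ]
pivot [582.  -76.1 108. ]
foot [580.7 -76.3  18. ]
knob [508.  -84.9 138. ]
lens [ 365.8 -100.2   95. ]
dish [ 460.5 -252.8   12. ]
holeR_s [ 548.1 -144.4   87. ]
knob_s [512.  -82.6 138. ]
pivot_s [585.  -79.1 108. ]
lens_s [ 365.1 -102.4   95. ]
tally [423.8  73.2  29. ]
holeR 74.9 -2.051
holeL 73.5 2.454
knob 74.5 -3.023
lens 217.5 -3.031
holeR_s 75.0 -2.084
knob_s 73.1 -3.093
lens_s 221.1 -3.036
214.37223863292468 -2.173154498365761
```

```bash
cat >> h.py <<'E'
from scipy.spatial.transform import Rotation as Ro
def go(x,y,z,yaw=None):
    "grasp point target -> tool increments"
    s=env.state();R=Ro.from_euler("xyz",s["tcp_rot"]);yaw=s["tcp_rot"][2] if yaw is None else yaw
    Rt=Ro.from_euler("xyz",[np.pi,0,yaw]);p=np.array([x,y,z+env.grasp_offset])
    d=R.inv().apply(p-s["eef_pos"]);r=(R.inv()*Rt).as_rotvec()/np.radians(6)
    g=s["eef_pos"]+R.apply([0,0,env.grasp_offset])
    print("t",round(s["t"],2),"grasp",g.round(2),"rpy",s["tcp_rot"].round(4),"F",s["ft_force"].round(2),"M",s["moment"].round(2),"op",round(s["opening"],3))
    print("inc",d.round(2),"rot",r.round(3))
E
python3 -c "
from h import *
go(508.5,-85,200)"
```

```text
t 0.1 grasp [229.27 581.23 232.94] rpy [-3.1407e+00 -1.0000e-04  2.7658e+00] F [ 0.59  0.28 -0.42] M [-0.04  0.01 -0.01] op 0.999
inc [-504.22 -517.41   33.38] rot [-0.009 -0.001  0.   ]
```

play_rows --increments '[{"dx":-28,"dy":-28.7,"dz":0},{"dx":-56,"dy":-57.5},{"dx":-84,"dy":-86},{"dx":-112,"dy":-115},{"dx":-140,"dy":-143.7},{"dx":-168,"dy":-172.4},{"dx":-196,"dy":-201},{"dx":-224,"dy":-230}]' --fingers 0.7

```text
invalid input
```

```bash
python3 -c "
from h import *
go(508.5,-85,200,2.766)"
```

```text
t 0.1 grasp [229.27 581.23 232.94] rpy [-3.1407e+00 -1.0000e-04  2.7658e+00] F [ 0.59  0.28 -0.42] M [-0.04  0.01 -0.01] op 0.999
inc [-504.22 -517.41   33.38] rot [-0.009 -0.001 -0.002]
```

play_rows --increments '[{"dx":-28,"dy":-28.7,"dz":0,"rx":0,"ry":0,"rz":0},{"dx":-56,"dy":-57.5,"dz":0,"rx":0,"ry":0,"rz":0},{"dx":-84,"dy":-86,"dz":0,"rx":0,"ry":0,"rz":0},{"dx":-112,"dy":-115,"dz":0,"rx":0,"ry":0,"rz":0},{"dx":-140,"dy":-143.7,"dz":0,"rx":0,"ry":0,"rz":0},{"dx":-168,"dy":-172.4,"dz":0,"rx":0,"ry":0,"rz":0},{"dx":-196,"dy":-201,"dz":0,"rx":0,"ry":0,"rz":0},{"dx":-224,"dy":-230,"dz":0,"rx":0,"ry":0,"rz":0}]' --fingers 0.7

```text
t: 0.77
eef_pos: [353.5, 283.4, 404.3]
tcp_rot: [-3.14, -0.0, 2.766]
ft_force: [1.1, -0.3, 0.1]
opening: 0.704
```

```bash
python3 -c "
from h import *
go(508.5,-85,200,2.766)"
```

```text
t 0.77 grasp [353.39 283.26 233.04] rpy [-3.1405e+00 -2.0000e-04  2.7661e+00] F [ 1.1  -0.29  0.11] M [ 0.04 -0.03  0.03] op 0.704
inc [-279.32 -285.88   33.31] rot [-0.011 -0.002  0.001]
```

play_rows --increments '[{"dx":-28,"dy":-28.7,"dz":3,"rx":0,"ry":0,"rz":0},{"dx":-56,"dy":-57.5,"dz":6,"rx":0,"ry":0,"rz":0},{"dx":-84,"dy":-86,"dz":9,"rx":0,"ry":0,"rz":0},{"dx":-112,"dy":-115,"dz":12,"rx":0,"ry":0,"rz":0},{"dx":-140,"dy":-143.7,"dz":16,"rx":0,"ry":0,"rz":0},{"dx":-168,"dy":-172.4,"dz":20,"rx":0,"ry":0,"rz":0},{"dx":-196,"dy":-201,"dz":24,"rx":0,"ry":0,"rz":0},{"dx":-224,"dy":-230,"dz":28,"rx":0,"ry":0,"rz":0}]'

```text
t: 1.43
eef_pos: [477.9, -14.8, 376.3]
tcp_rot: [-3.141, -0.0, 2.766]
ft_force: [1.6, 1.0, 0.3]
opening: 0.701
```

```bash
python3 -c "
from h import *
go(508.5,-85,160,2.766)"
```

```text
t 1.43 grasp [477.74 -14.94 205.04] rpy [-3.1406e+00 -3.0000e-04  2.7660e+00] F [1.65 0.98 0.32] M [ 0.07  0.03 -0.  ] op 0.701
inc [-54.28 -54.02  45.09] rot [-0.01  -0.003 -0.   ]
```

play_rows --increments '[{"dx":-20,"dy":-20,"dz":10,"rx":0,"ry":0,"rz":0},{"dx":-40,"dy":-40,"dz":22,"rx":0,"ry":0,"rz":0},{"dx":-54.3,"dy":-54,"dz":35,"rx":0,"ry":0,"rz":0},{"dx":-54.3,"dy":-54,"dz":45,"rx":0,"ry":0,"rz":0},{"dx":-54.3,"dy":-54,"dz":45,"rx":0,"ry":0,"rz":0}]'

```text
t: 1.85
eef_pos: [508.2, -85.6, 329.3]
tcp_rot: [-3.14, -0.004, 2.764]
ft_force: [-0.3, -0.3, -0.3]
opening: 0.698
```

```bash
python3 -c "
from h import *
go(508.5,-85,124,2.766)
crop('top','t1',260,140,210,190,3.15)
crop('side','s1',250,130,230,170,3.4)
"
```

```text
t 1.85 grasp [507.5  -85.5  157.99] rpy [-3.1403 -0.004   2.7641] F [-0.31 -0.3  -0.27] M [-0.01 -0.    0.04] op 0.698
inc [-0.2   0.66 33.99] rot [-0.012 -0.038 -0.018]
```

View pics/t1.png

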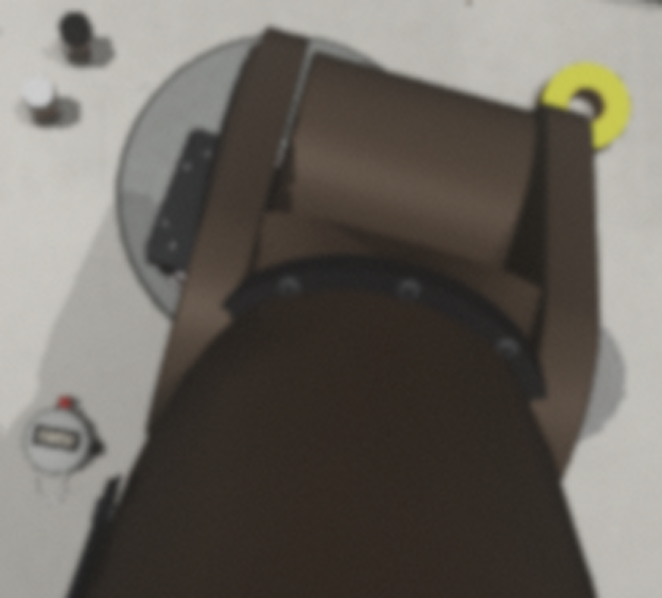

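View pics/s1.png

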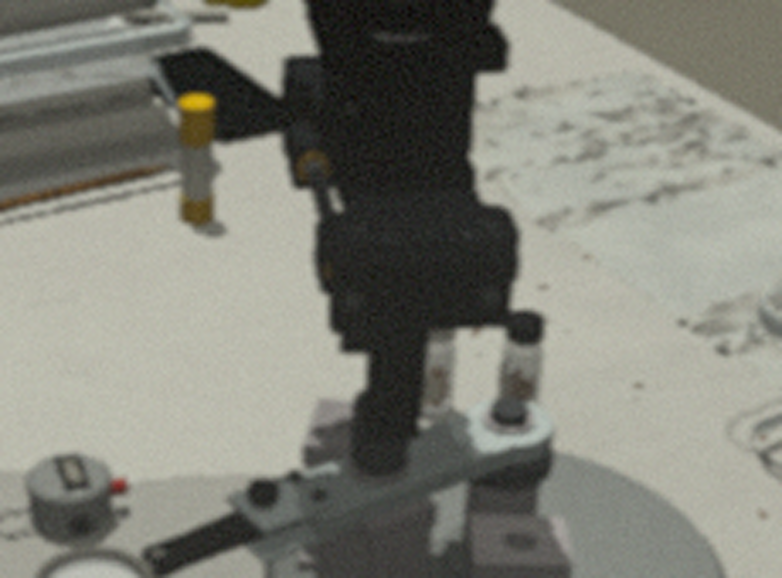

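play_rows --increments '[{"dx":-0.5,"dy":0.7,"dz":12,"rx":0,"ry":-0.04,"rz":0},{"dx":-0.5,"dy":0.7,"dz":24,"rx":0,"ry":-0.04,"rz":0},{"dx":-0.5,"dy":0.7,"dz":34,"rx":0,"ry":-0.04,"rz":0},{"dx":-0.5,"dy":0.7,"dz":34,"rx":0,"ry":-0.04,"rz":0}]'

```text
t: 2.28
eef_pos: [508.5, -83.0, 296.4]
tcp_rot: [-3.14, 0.001, 2.767]
ft_force: [-0.3, -0.1, -0.5]
opening: 0.702
```

```bash
python3 -c "
from h import *
go(508.5,-85,124,2.766)
crop('side','s2',280,190,160,120,5)
"
```

```text
t 2.28 grasp [508.53 -83.24 125.09] rpy [-3.1404e+00  8.0000e-04  2.7673e+00] F [-0.29 -0.11 -0.48] M [-0.03  0.01  0.02] op 0.702
inc [-0.75 -1.85  1.09] rot [-0.011  0.007  0.013]
```

View pics/s2.png

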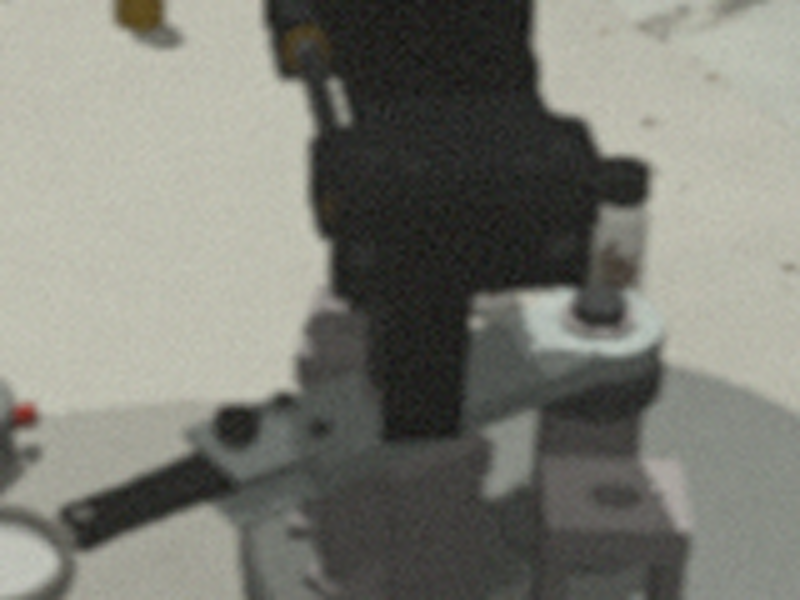

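play_rows --increments '[{"dx":-0.7,"dy":-1.2,"dz":1,"rx":0,"ry":0,"rz":0},{"dx":-0.7,"dy":-1.2,"dz":1,"rx":0,"ry":0,"rz":0},{"dx":-0.7,"dy":-1.2,"dz":1,"rx":0,"ry":0,"rz":0},{"dx":-0.7,"dy":-1.2,"dz":1,"rx":0,"ry":0,"rz":0}]' --fingers 0.3

```text
t: 2.67
eef_pos: [509.0, -84.5, 296.6]
tcp_rot: [-3.141, 0.002, 2.767]
ft_force: [-0.4, 0.0, 0.0]
opening: 0.477
```

play_rows --increments '[{"dx":0,"dy":0,"dz":0,"rx":0,"ry":0,"rz":0},{"dx":0,"dy":0,"dz":0,"rx":0,"ry":0,"rz":0},{"dx":0,"dy":0,"dz":0,"rx":0,"ry":0,"rz":0},{"dx":0,"dy":0,"dz":0,"rx":0,"ry":0,"rz":0}]' --fingers 0.0

```text
t: 3.0
eef_pos: [509.0, -84.7, 296.7]
tcp_rot: [-3.14, 0.002, 2.767]
ft_force: [-1.3, -1.4, 2.3]
opening: 0.251
```

```bash
python3 -c "
from h import *
go(508.5,-85,124,2.766)"
```

```text
t 3.0 grasp [509.25 -85.07 125.42] rpy [-3.1402e+00  2.4000e-03  2.7673e+00] F [-1.34 -1.38  2.3 ] M [-0.35  0.17 -0.04] op 0.251
inc [ 0.32 -0.44  1.42] rot [-0.013  0.023  0.012]
```

play_rows --increments '[{"dx":0,"dy":0,"dz":-1,"rx":0,"ry":0,"rz":0},{"dx":0,"dy":0,"dz":-2,"rx":0,"ry":0,"rz":0},{"dx":0,"dy":0,"dz":-4,"rx":0,"ry":0,"rz":0},{"dx":0,"dy":0,"dz":-6,"rx":0,"ry":0,"rz":0}]'

```text
t: 3.33
eef_pos: [508.8, -84.8, 302.3]
tcp_rot: [-3.14, 0.001, 2.767]
ft_force: [-0.4, -2.2, -7.5]
opening: 0.249
```

```bash
python3 -c "
from h import *
go(508.5,-85,124,2.766)
crop('side','s3',280,190,160,120,5)
"
```

```text
t 3.33 grasp [508.86 -85.09 131.03] rpy [-3.1399e+00  1.1000e-03  2.7674e+00] F [-0.42 -2.24 -7.49] M [-0.42  0.04  0.04] op 0.249
inc [ 0.19 -0.32  7.03] rot [-0.016  0.011  0.013]
```

View pics/s3.png

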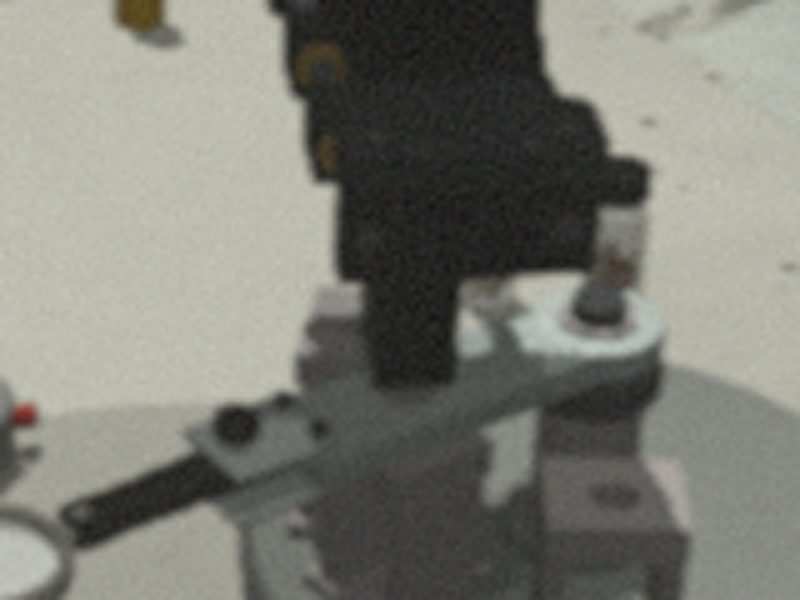

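play_rows --increments '[{"dx":0,"dy":0,"dz":-5,"rx":0,"ry":0,"rz":0},{"dx":0,"dy":0,"dz":-10,"rx":0,"ry":0,"rz":0},{"dx":0,"dy":0,"dz":-15,"rx":0,"ry":0,"rz":0},{"dx":0,"dy":0,"dz":-20,"rx":0,"ry":0,"rz":0},{"dx":0,"dy":0,"dz":-22,"rx":0,"ry":0,"rz":0},{"dx":0,"dy":0,"dz":-22,"rx":0,"ry":0,"rz":0}]'

```text
t: 3.88
eef_pos: [508.9, -84.7, 326.0]
tcp_rot: [-3.14, 0.003, 2.767]
ft_force: [0.5, -0.3, -0.5]
opening: 0.251
```

```bash
python3 -c "
from h import *
go(508.5,-85,124,2.766)
crop('side','s4',280,190,160,120,5)
"
```

```text
t 3.88 grasp [509.34 -85.07 154.74] rpy [-3.1403  0.0033  2.7673] F [ 0.5  -0.31 -0.51] M [-0.1   0.01 -0.02] op 0.251
inc [ 0.34 -0.42 30.74] rot [-0.012  0.032  0.012]
```

View pics/s4.png

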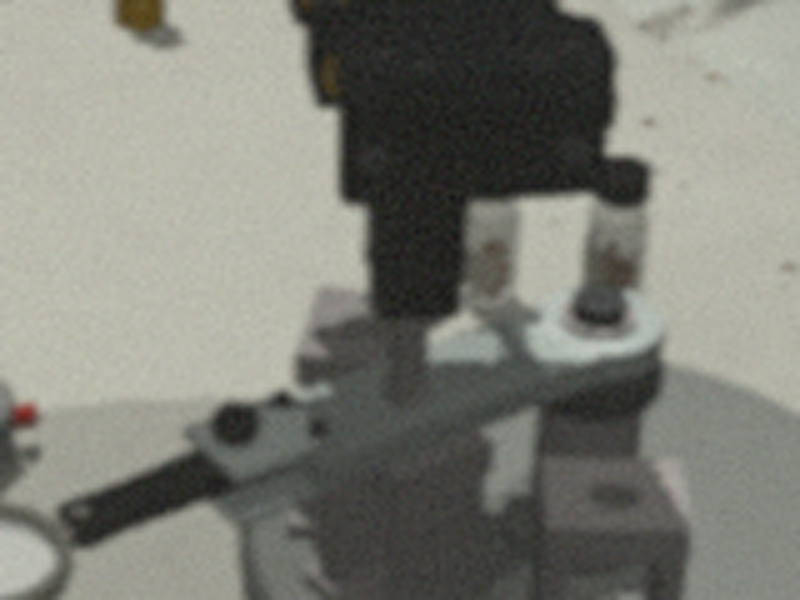

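```bash
cat >> h.py <<'E'
P=np.array([583.6,-77.0])
def arc(phis,z,R0=75.0,off=(0,0)):
    s=env.state();R=Ro.from_euler("xyz",s["tcp_rot"])
    g=s["eef_pos"]+R.apply([0,0,env.grasp_offset]);d=g[:2]-P-np.array(off)
    print("t",round(s["t"],2),"grasp",g.round(2),"phi",np.arctan2(d[1],d[0]).round(4),"r",np.hypot(*d).round(2),"rpy",s["tcp_rot"].round(4),"F",s["ft_force"].round(2),"M",s["moment"].round(2),"op",round(s["opening"],3))
    ph=np.arctan2(d[1],d[0]);er=np.array([np.cos(ph),np.sin(ph)]);et=np.array([-er[1],er[0]])
    print("Fr",(s["ft_force"][:2]@er).round(2),"Ft",(s["ft_force"][:2]@et).round(2),"Fz",s["ft_force"][2].round(2))
    Rt=Ro.from_euler("xyz",[np.pi,0,2.767]);print("rot",((R.inv()*Rt).as_rotvec()/np.radians(6)).round(3))
    for p in phis:
        t=np.array([*(P+np.array(off)+R0*np.array([np.cos(p),np.sin(p)])),z+env.grasp_offset]);print(round(p,3),R.inv().apply(t-s["eef_pos"]).round(1), "from g", R.inv().apply(t-g-[0,0,env.grasp_offset]).round(1))
E
python3 -c "
from h import *
arc(np.linspace(-3.03,-2.6,9),153)"
```

```text
t 3.93 grasp [509.36 -85.02 154.44] phi -3.034 r 74.67 rpy [-3.1404  0.0033  2.7672] F [ 1.61  0.7  -0.41] M [ 0.02 -0.35 -0.04] op 0.25
Fr -1.67 Ft -0.52 Fz -0.41
rot [-0.011  0.032  0.002]
-3.03 [-0.4 -0.6  1.4] from g [ 0.2 -0.4  1.4]
-2.976 [-2.4 -4.1  1.5] from g [-1.8 -3.9  1.5]
-2.922 [-4.6 -7.5  1.5] from g [-4.  -7.3  1.5]
-2.869 [ -6.9 -10.8   1.5] from g [ -6.3 -10.6   1.5]
-2.815 [ -9.4 -14.    1.5] from g [ -8.8 -13.8   1.5]
-2.761 [-12.1 -17.    1.5] from g [-11.5 -16.8   1.5]
-2.708 [-14.9 -19.8   1.5] from g [-14.4 -19.6   1.5]
-2.654 [-17.9 -22.5   1.5] from g [-17.4 -22.3   1.5]
-2.6 [-21.  -25.1   1.5] from g [-20.5 -24.9   1.5]
```

play_rows --increments '[{"dx":-0.4,"dy":-0.6,"dz":1.4,"rx":0,"ry":0.03,"rz":0},{"dx":-2.4,"dy":-4.1,"dz":1.5,"rx":0,"ry":0.03,"rz":0},{"dx":-4.6,"dy":-7.5,"dz":1.5,"rx":0,"ry":0.03,"rz":0},{"dx":-6.9,"dy":-10.8,"dz":1.5,"rx":0,"ry":0.03,"rz":0},{"dx":-9.4,"dy":-14,"dz":1.5,"rx":0,"ry":0.03,"rz":0},{"dx":-12.1,"dy":-17,"dz":1.5,"rx":0,"ry":0.03,"rz":0},{"dx":-14.9,"dy":-19.8,"dz":1.5,"rx":0,"ry":0.03,"rz":0},{"dx":-14.9,"dy":-19.8,"dz":1.5,"rx":0,"ry":0.03,"rz":0}]'

```text
t: 4.6
eef_pos: [515.8, -109.3, 324.3]
tcp_rot: [-3.14, 0.001, 2.767]
ft_force: [-0.8, -0.9, -0.5]
opening: 0.252
```

```bash
python3 -c "
from h import *
crop('side','s5',240,190,200,150,4)
arc(np.linspace(-2.7,-2.35,8),153)"
```

```text
t 4.65 grasp [ 515.74 -109.38  153.  ] phi -2.6963 r 75.19 rpy [-3.1400e+00  7.0000e-04  2.7668e+00] F [-1.51 -0.57 -1.62] M [-0.24  0.21 -0.03] op 0.253
Fr 1.61 Ft -0.13 Fz -1.62
rot [-0.015  0.007 -0.002]
-2.7 [-0.1  0.1  0. ] from g [0.1 0.3 0. ]
-2.65 [-2.8 -2.4  0. ] from g [-2.7 -2.2  0. ]
-2.6 [-5.8 -4.8  0. ] from g [-5.6 -4.5  0. ]
-2.55 [-8.8 -7.   0. ] from g [-8.7 -6.7  0. ]
-2.5 [-11.9  -9.1   0. ] from g [-11.8  -8.8   0. ]
-2.45 [-15.2 -11.    0. ] from g [-15.  -10.7   0. ]
-2.4 [-18.5 -12.7   0. ] from g [-18.4 -12.4   0. ]
-2.35 [-21.9 -14.2   0. ] from g [-21.8 -14.    0. ]
```

View pics/s5.png

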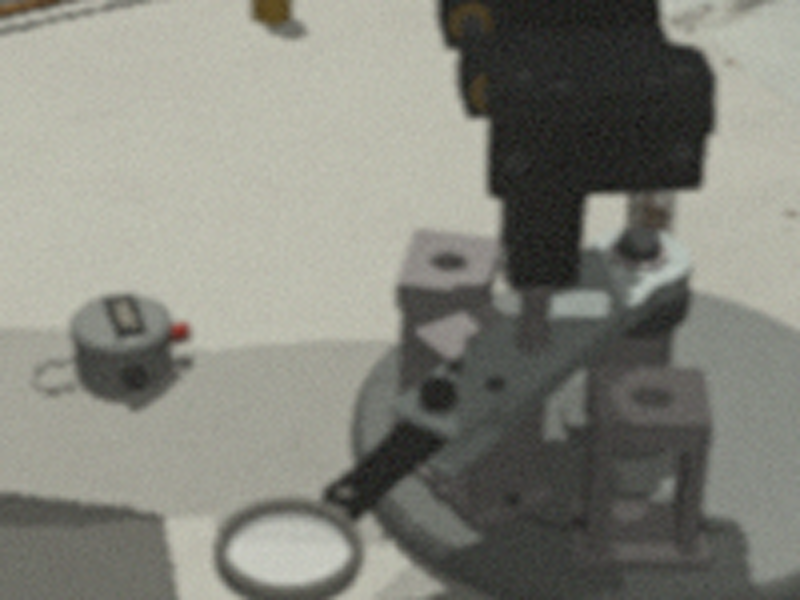

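The arm is swinging with the pin. The lens is moving toward the dish and the park hole is clear. I'll continue the arc.

play_rows --increments '[{"dx":-2.8,"dy":-2.4,"dz":0,"rx":0,"ry":0,"rz":0},{"dx":-5.8,"dy":-4.8,"dz":0,"rx":0,"ry":0,"rz":0},{"dx":-8.8,"dy":-7,"dz":0,"rx":0,"ry":0,"rz":0},{"dx":-11.9,"dy":-9.1,"dz":0,"rx":0,"ry":0,"rz":0},{"dx":-15.2,"dy":-11,"dz":0,"rx":0,"ry":0,"rz":0},{"dx":-18.5,"dy":-12.7,"dz":0,"rx":0,"ry":0,"rz":0},{"dx":-21.9,"dy":-14.2,"dz":0,"rx":0,"ry":0,"rz":0},{"dx":-21.9,"dy":-14.2,"dz":0,"rx":0,"ry":0,"rz":0}]'

```text
t: 5.32
eef_pos: [531.5, -130.9, 324.4]
tcp_rot: [-3.14, 0.002, 2.767]
ft_force: [0.7, -0.2, -1.6]
opening: 0.252
```

```bash
python3 -c "
from h import *
arc(np.linspace(-2.33,-2.075,7),153)"
```

```text
t 5.32 grasp [ 531.71 -131.28  153.07] phi -2.3337 r 75.09 rpy [-3.1399e+00  1.9000e-03  2.7666e+00] F [ 0.72 -0.2  -1.56] M [-0.01  0.13 -0.01] op 0.252
Fr -0.36 Ft 0.66 Fz -1.56
rot [-0.016  0.018 -0.004]
-2.33 [-0.6 -0.3  0.1] from g [-0.3 -0.   0.1]
-2.288 [-3.6 -1.4  0.1] from g [-3.3 -1.2  0.1]
-2.245 [-6.6 -2.4  0.1] from g [-6.3 -2.2  0.1]
-2.202 [-9.7 -3.3  0.1] from g [-9.4 -3.   0.1]
-2.16 [-12.8  -4.1   0.1] from g [-12.5  -3.8   0.1]
-2.118 [-15.9  -4.7   0.1] from g [-15.6  -4.4   0.1]
-2.075 [-19.1  -5.2   0.1] from g [-18.7  -4.9   0.1]
```

play_rows --increments '[{"dx":-3.6,"dy":-1.4,"dz":0,"rx":0,"ry":0,"rz":0},{"dx":-6.6,"dy":-2.4,"dz":0,"rx":0,"ry":0,"rz":0},{"dx":-9.7,"dy":-3.3,"dz":0,"rx":0,"ry":0,"rz":0},{"dx":-12.8,"dy":-4.1,"dz":0,"rx":0,"ry":0,"rz":0},{"dx":-15.9,"dy":-4.7,"dz":0,"rx":0,"ry":0,"rz":0},{"dx":-18.7,"dy":-5.1,"dz":0,"rx":0,"ry":0.02,"rz":0},{"dx":-18.7,"dy":-5.1,"dz":0,"rx":0,"ry":0.02,"rz":0}]'

```text
t: 5.9
eef_pos: [547.6, -142.9, 324.5]
tcp_rot: [-3.14, 0.001, 2.766]
ft_force: [-0.8, -0.8, -1.3]
opening: 0.251
```

```bash
python3 -c "
from h import *
crop('side','s6',290,190,180,135,4.4)
crop('side','s6b',230,190,240,180,3.3)
arc([-2.08],153)"
```

```text
t 6.0 grasp [ 547.43 -143.01  153.24] phi -2.072 r 75.27 rpy [-3.1399e+00  1.2000e-03  2.7666e+00] F [ 0.01 -0.81 -1.88] M [-0.29 -0.05 -0.07] op 0.25
Fr 0.7 Ft 0.39 Fz -1.88
rot [-0.017  0.011 -0.004]
-2.08 [0.4 0.  0.2] from g [0.6 0.3 0.2]
```

View pics/s6.png

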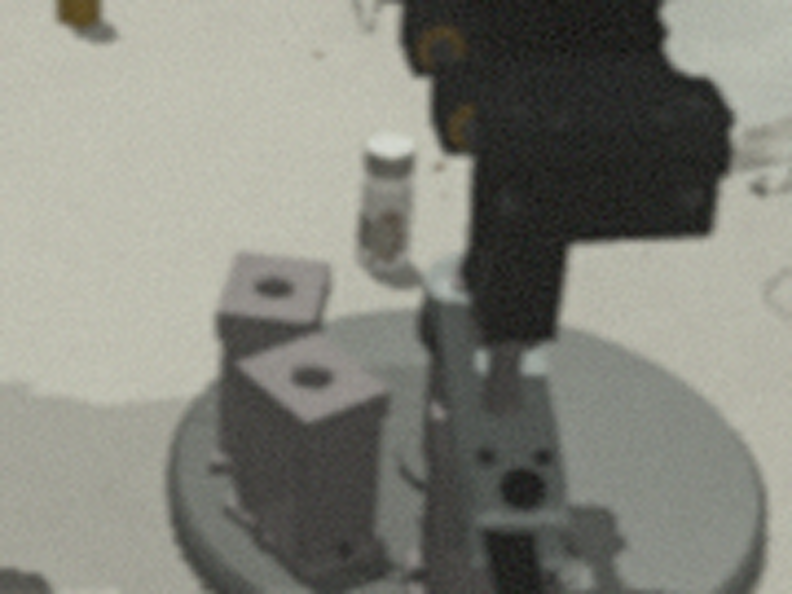

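```bash
python3 - <<'E'
from h import *
S=lambda U,V,z:back("side",(U+.5)/4.4-.5+290,(V+.5)/4.4-.5+190,z)
p=S(312,377,87);l=S(273,287,87);print(p,l)
r=back("side",(520.5)/3.4-.5+250,(268.5)/3.4-.5+210,87)
print("offset",p[:2]-[509.3,-85.0]," R corrected",r[:2]-(p[:2]-[509.3,-85.0]))
for q in (r,):
  d=(q-p)[:2]; print("chord",np.hypot(*d),"swing", 2*np.arcsin(np.hypot(*d)/150))
d=(l-p)[:2]; print("chordL",np.hypot(*d),"swing", 2*np.arcsin(np.hypot(*d)/150))
E
```

```text
[509.75381283 -86.98488082  87.        ] [526.08247252 -30.83499247  87.        ]
offset [ 0.45381283 -1.98488082]  R corrected [ 547.67551662 -142.44125317]
chord 69.08095136776163 swing 0.9572061855569174
chordL 58.47593598714025 swing 0.8009147530689806
```

play_rows --increments '[{"dx":0.3,"dy":0,"dz":1.5,"rx":0,"ry":0,"rz":0},{"dx":0.3,"dy":0,"dz":3,"rx":0,"ry":0,"rz":0},{"dx":0.3,"dy":0,"dz":4,"rx":0,"ry":0,"rz":0},{"dx":0.3,"dy":0,"dz":4.5,"rx":0,"ry":0,"rz":0}]'

```text
t: 6.33
eef_pos: [547.1, -142.5, 320.0]
tcp_rot: [-3.14, 0.002, 2.767]
ft_force: [-0.3, -2.0, -0.0]
opening: 0.247
```

```bash
python3 -c "
from h import *
arc([-2.08],153)"
```

```text
t 6.33 grasp [ 547.31 -142.9   148.68] phi -2.0742 r 75.24 rpy [-3.1399e+00  1.7000e-03  2.7666e+00] F [-0.31 -2.05 -0.  ] M [-0.3  -0.05  0.01] op 0.247
Fr 1.94 Ft 0.72 Fz -0.0
rot [-0.016  0.016 -0.004]
-2.08 [ 0.1 -0.  -4.3] from g [ 0.4  0.3 -4.3]
```

play_rows --increments '[{"dx":0,"dy":0,"dz":1,"rx":0,"ry":0,"rz":0},{"dx":0,"dy":0,"dz":2,"rx":0,"ry":0,"rz":0}]'

```text
t: 6.5
eef_pos: [547.1, -142.5, 317.8]
tcp_rot: [-3.14, 0.002, 2.767]
ft_force: [0.2, -0.9, -5.2]
opening: 0.253
```

```bash
python3 -c "
from h import *
arc([-2.08],153)"
```

```text
t 6.5 grasp [ 547.29 -142.88  146.46] phi -2.0745 r 75.22 rpy [-3.1399e+00  1.7000e-03  2.7666e+00] F [ 0.21 -0.9  -5.23] M [-0.29 -0.05  0.02] op 0.253
Fr 0.69 Ft 0.62 Fz -5.23
rot [-0.016  0.016 -0.004]
-2.08 [ 0.1 -0.  -6.5] from g [ 0.4  0.3 -6.5]
```

play_rows --increments '[{"dx":0,"dy":0,"dz":1.5,"rx":0,"ry":0,"rz":0},{"dx":0,"dy":0,"dz":3,"rx":0,"ry":0,"rz":0},{"dx":0,"dy":0,"dz":4,"rx":0,"ry":0,"rz":0}]'

```text
t: 6.75
eef_pos: [547.2, -142.5, 314.0]
tcp_rot: [-3.14, 0.002, 2.767]
ft_force: [-1.7, -1.0, 4.4]
opening: 0.248
```

```bash
python3 -c "
from h import *
crop('side','s7',290,190,180,135,4.4)
arc([-2.08],153)"
```

```text
t 6.8 grasp [ 547.28 -142.88  142.48] phi -2.0747 r 75.23 rpy [-3.1400e+00  1.7000e-03  2.7665e+00] F [-1.01 -1.31  1.42] M [-0.33  0.28 -0.02] op 0.25
Fr 1.64 Ft -0.25 Fz 1.42
rot [-0.015  0.016 -0.005]
-2.08 [  0.1  -0.  -10.5] from g [  0.3   0.3 -10.5]
```

View pics/s7.png

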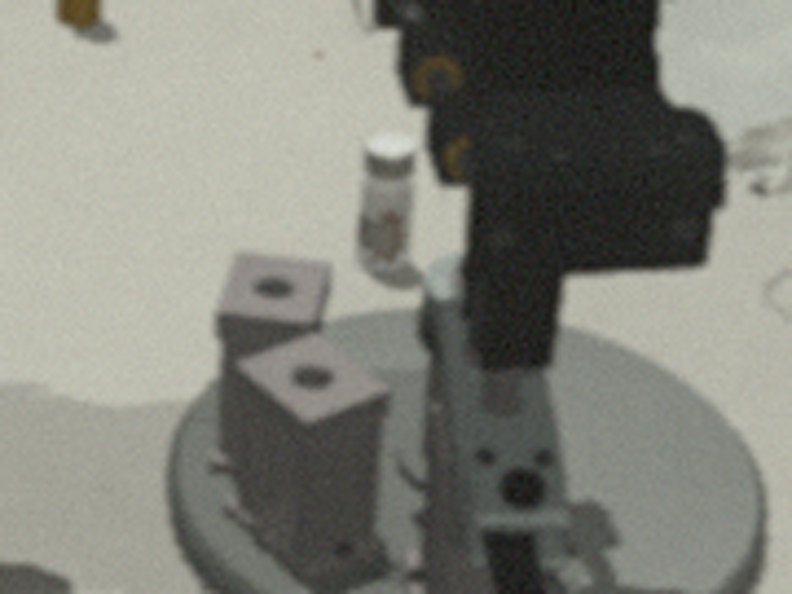

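play_rows --increments '[{"dx":0,"dy":0,"dz":1,"rx":0,"ry":0,"rz":0},{"dx":0,"dy":0,"dz":2,"rx":0,"ry":0,"rz":0},{"dx":0,"dy":0,"dz":3,"rx":0,"ry":0,"rz":0}]'

```text
t: 7.05
eef_pos: [547.1, -142.5, 310.6]
tcp_rot: [-3.14, 0.001, 2.767]
ft_force: [-1.7, -0.9, 0.7]
opening: 0.251
```

```bash
python3 -c "
from h import *
arc([-2.08],153)"
```

```text
t 7.05 grasp [ 547.18 -142.81  139.29] phi -2.0763 r 75.21 rpy [-3.1400e+00  1.4000e-03  2.7666e+00] F [-1.69 -0.89  0.71] M [-0.36  0.28 -0.03] op 0.251
Fr 1.6 Ft -1.05 Fz 0.71
rot [-0.015  0.014 -0.004]
-2.08 [ -0.   -0.  -13.7] from g [  0.2   0.2 -13.7]
```

play_rows --increments '[{"dx":0,"dy":0,"dz":1.5,"rx":0,"ry":0,"rz":0},{"dx":0,"dy":0,"dz":3,"rx":0,"ry":0,"rz":0},{"dx":0,"dy":0,"dz":4.5,"rx":0,"ry":0,"rz":0}]'

```text
t: 7.3
eef_pos: [547.0, -142.5, 305.8]
tcp_rot: [-3.14, 0.001, 2.767]
ft_force: [-1.5, -1.0, 2.1]
opening: 0.253
```

```bash
python3 -c "
from h import *
arc([-2.08],153)"
```

```text
t 7.3 grasp [ 547.11 -142.82  134.53] phi -2.077 r 75.26 rpy [-3.1400e+00  1.1000e-03  2.7665e+00] F [-1.46 -0.98  2.09] M [-0.36  0.24 -0.05] op 0.253
Fr 1.57 Ft -0.8 Fz 2.09
rot [-0.015  0.011 -0.004]
-2.08 [ -0.   -0.  -18.5] from g [  0.2   0.3 -18.5]
```

play_rows --increments '[{"dx":0,"dy":0,"dz":1.5,"rx":0,"ry":0,"rz":0},{"dx":0,"dy":0,"dz":3,"rx":0,"ry":0,"rz":0},{"dx":0,"dy":0,"dz":4.5,"rx":0,"ry":0,"rz":0},{"dx":0,"dy":0,"dz":5.5,"rx":0,"ry":0,"rz":0}]'

```text
t: 7.63
eef_pos: [547.0, -142.5, 299.8]
tcp_rot: [-3.14, 0.001, 2.766]
ft_force: [-0.2, -1.7, -3.7]
opening: 0.251
```

```bash
python3 -c "
from h import *
crop('side','s8',290,190,180,135,4.4)
arc([-2.08],153)"
```

```text
t 7.68 grasp [ 547.   -142.75  128.41] phi -2.0787 r 75.25 rpy [-3.1401e+00  5.0000e-04  2.7665e+00] F [ 0.51 -2.51 -5.59] M [-0.58 -0.03  0.08] op 0.253
Fr 1.94 Ft 1.66 Fz -5.59
rot [-0.015  0.005 -0.005]
-2.08 [ -0.   -0.  -24.6] from g [  0.    0.2 -24.6]
```

View pics/s8.png

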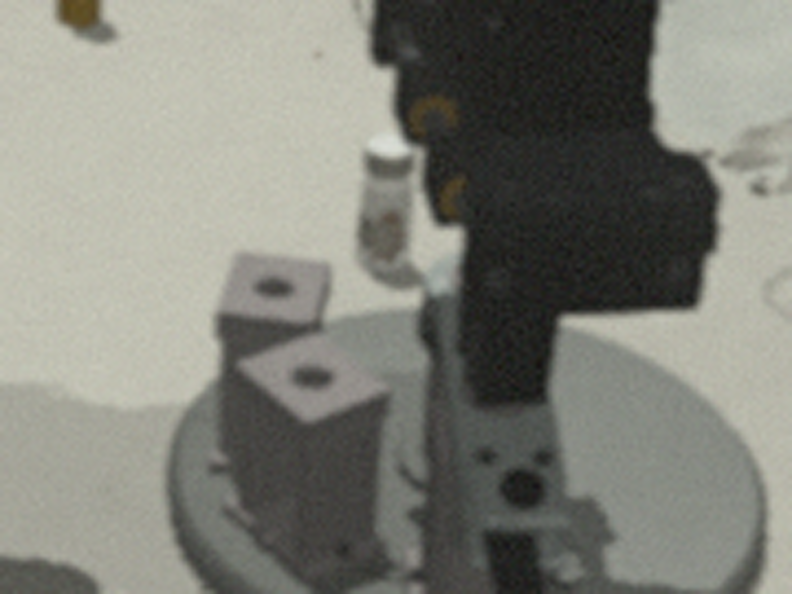

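play_rows --increments '[{"dx":0,"dy":0,"dz":0.7,"rx":0,"ry":0,"rz":0},{"dx":0,"dy":0,"dz":1.4,"rx":0,"ry":0,"rz":0},{"dx":0,"dy":0,"dz":2,"rx":0,"ry":0,"rz":0},{"dx":0,"dy":0,"dz":2,"rx":0,"ry":0,"rz":0}]'

```text
t: 8.02
eef_pos: [547.1, -142.4, 297.7]
tcp_rot: [-3.14, 0.001, 2.766]
ft_force: [1.1, -0.9, -1.9]
opening: 0.252
```

```bash
python3 -c "
from h import *
arc([-2.08],153)"
```

```text
t 8.02 grasp [ 547.08 -142.72  126.42] phi -2.078 r 75.19 rpy [-3.1402e+00  7.0000e-04  2.7664e+00] F [ 1.08 -0.92 -1.91] M [-0.13 -0.05  0.04] op 0.252
Fr 0.28 Ft 1.39 Fz -1.91
rot [-0.014  0.007 -0.005]
-2.08 [ -0.   -0.1 -26.6] from g [  0.1   0.2 -26.6]
```

Lift is about 1 mm and nothing is resisting. I'll go in half-millimetre steps until the flange touches.

play_rows --increments '[{"dx":0,"dy":0,"dz":0.5,"rx":0,"ry":0,"rz":0},{"dx":0,"dy":0,"dz":1,"rx":0,"ry":0,"rz":0},{"dx":0,"dy":0,"dz":1,"rx":0,"ry":0,"rz":0}]'

```text
t: 8.27
eef_pos: [547.1, -142.4, 296.8]
tcp_rot: [-3.14, 0.001, 2.766]
ft_force: [0.5, -1.3, -1.3]
opening: 0.249
```

```bash
python3 -c "
from h import *
arc([-2.08],153)"
```

```text
t 8.27 grasp [ 547.13 -142.7   125.47] phi -2.0775 r 75.14 rpy [-3.1402e+00  9.0000e-04  2.7664e+00] F [ 0.5  -1.29 -1.31] M [-0.07 -0.06  0.  ] op 0.249
Fr 0.89 Ft 1.07 Fz -1.31
rot [-0.013  0.008 -0.005]
-2.08 [ -0.   -0.1 -27.5] from g [  0.1   0.1 -27.5]
```

play_rows --increments '[{"dx":0,"dy":0,"dz":0.4,"rx":0,"ry":0,"rz":0},{"dx":0,"dy":0,"dz":0.7,"rx":0,"ry":0,"rz":0}]'

```text
t: 8.43
eef_pos: [547.1, -142.4, 296.7]
tcp_rot: [-3.14, 0.001, 2.766]
ft_force: [-2.1, -0.9, 9.0]
opening: 0.254
```

```bash
python3 -c "
from h import *
arc([-2.08],153)"
```

```text
t 8.43 grasp [ 547.2  -142.73  125.38] phi -2.0765 r 75.14 rpy [-3.1402e+00  1.4000e-03  2.7665e+00] F [-2.14 -0.91  9.01] M [-0.01  0.42  0.  ] op 0.254
Fr 1.83 Ft -1.43 Fz 9.01
rot [-0.014  0.013 -0.005]
-2.08 [ -0.   -0.1 -27.6] from g [  0.2   0.1 -27.6]
```

play_rows --increments '[{"dx":0,"dy":0,"dz":0,"rx":0,"ry":0,"rz":0},{"dx":0,"dy":0,"dz":0,"rx":0,"ry":0,"rz":0},{"dx":0,"dy":0,"dz":0,"rx":0,"ry":0,"rz":0},{"dx":0,"dy":0,"dz":0,"rx":0,"ry":0,"rz":0},{"dx":0,"dy":0,"dz":0,"rx":0,"ry":0,"rz":0},{"dx":0,"dy":0,"dz":0,"rx":0,"ry":0,"rz":0}]' --fingers 0.7

```text
t: 8.93
eef_pos: [547.1, -142.4, 296.6]
tcp_rot: [-3.14, 0.001, 2.766]
ft_force: [0.9, 0.5, -0.1]
opening: 0.611
```

play_rows --increments '[{"dx":0,"dy":0,"dz":-10,"rx":0,"ry":0,"rz":0},{"dx":0,"dy":0,"dz":-25,"rx":0,"ry":0,"rz":0},{"dx":0,"dy":0,"dz":-50,"rx":0,"ry":0,"rz":0},{"dx":0,"dy":0,"dz":-80,"rx":0,"ry":0,"rz":0},{"dx":0,"dy":0,"dz":-110,"rx":0,"ry":0,"rz":0},{"dx":20,"dy":20,"dz":-110,"rx":0,"ry":0,"rz":0},{"dx":45,"dy":45,"dz":-110,"rx":0,"ry":0,"rz":0},{"dx":70,"dy":70,"dz":-110,"rx":0,"ry":0,"rz":0}]'

```text
t: 9.6
eef_pos: [506.7, -50.8, 407.5]
tcp_rot: [-3.14, 0.003, 2.765]
ft_force: [0.1, 0.6, -0.0]
opening: 0.697
```

play_rows --increments '[{"dx":25,"dy":25,"dz":0,"rx":0,"ry":0,"rz":0},{"dx":50,"dy":50,"dz":0,"rx":0,"ry":0,"rz":0},{"dx":75,"dy":75,"dz":0,"rx":0,"ry":0,"rz":0},{"dx":100,"dy":100,"dz":0,"rx":0,"ry":0,"rz":0},{"dx":125,"dy":125,"dz":0,"rx":0,"ry":0,"rz":0},{"dx":150,"dy":150,"dz":0,"rx":0,"ry":0,"rz":0},{"dx":170,"dy":170,"dz":0,"rx":0,"ry":0,"rz":0},{"dx":170,"dy":170,"dz":0,"rx":0,"ry":0,"rz":0}]'

```text
t: 10.27
eef_pos: [409.2, 172.8, 407.6]
tcp_rot: [-3.141, 0.003, 2.768]
ft_force: [-0.0, 0.3, 0.2]
opening: 0.702
```

```bash
python3 -c "
from h import *
crop('side','s9',250,190,240,180,3.3)
crop('top','t9',260,140,210,190,3.15)
arc([],153)"
```

```text
t 10.37 grasp [411.23 170.09 236.16] phi 2.1799 r 301.27 rpy [-3.1409  0.0034  2.7674] F [ 0.32 -0.67  0.06] M [0.01 0.03 0.01] op 0.698
Fr -0.73 Ft 0.12 Fz 0.06
rot [-0.007  0.032  0.004]
```

View pics/s9.png

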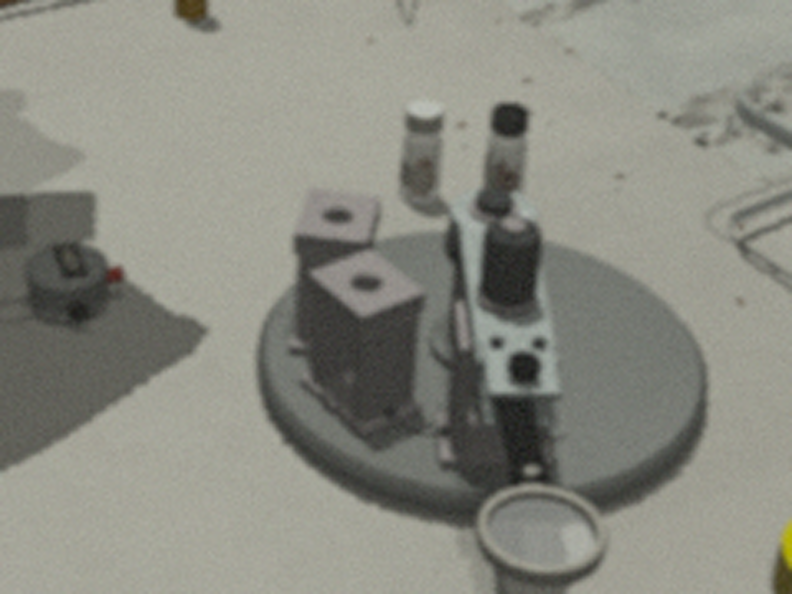

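View pics/t9.png

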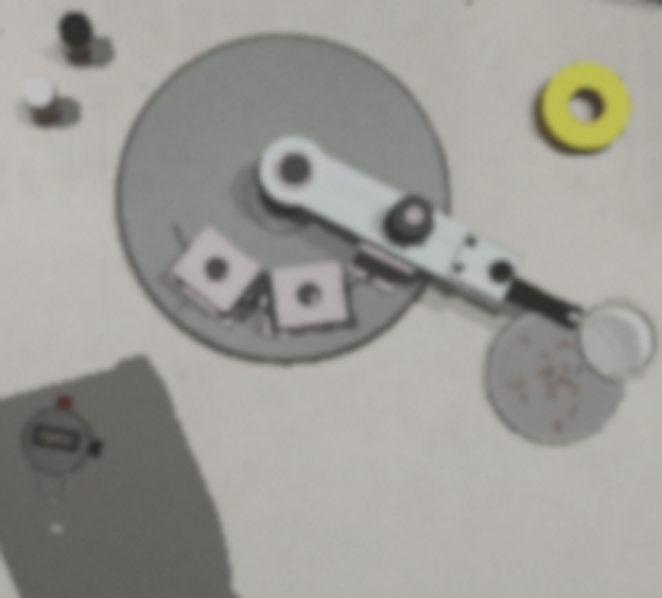

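```bash
python3 - <<'E'
from h import *
print(back("top",415.5/3.15-.5+260,214.5/3.15-.5+140,138), back("side",515/3.3-.5+250,228/3.3-.5+190,138))
env.job_done();print(env.state()["t"])
E
```

```text
[ 548.23717996 -142.45156937  138.        ] [ 549.89599192 -142.24732478  138.        ]
the job is handed in; nothing more can be done
the job is handed in; nothing more can be done
```

The lens is now pinned over the petri dish, and I handed the job in at about 10 s of robot time. I pulled the pin up about 29 mm, clear of the stand. I then swung the arm about 0.957 rad with the pin still in the arm's hole, found the drilled bridge hole on the first probe and pushed the pin down until the knob sat on the arm. After that I let go and moved the gripper clear.

**What the last checks showed:**
- **Pin home:** the flange met the arm at a grasp height of 125.4 mm, the same as when it was parked. Contact force was 9 N, the highest push I read and well under the 25 N limit.
- **Position:** both cameras place the released knob's top within about 3 mm of where I let go (547, −143). Both pictures show the knob down on the arm.
- **Dish and counter:** both appear at the same spots in the top picture as at the start.
- **Off the dish's middle:** the lens is over the dish but about 22 mm off its centre by calculation. The bridge hole lies about 0.087 rad beyond the scribed line, which accounts for most of that.

**Not checked:** I did not pull on the pin to test the balls, so the lock is inferred from its height.

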